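# Snap the sealing cap onto the spare air outlet

### The arm

A 6-joint arm with a two-finger parallel gripper is mounted at the origin on a cart in front of the work surface, level with it; the furniture and walls round the work are solid. World frame = base frame: x ahead of the robot, y to its left, z up, the work surface at z = 0. Lengths are in m, angles in rad, forces in N, time in s.
With the tool pointing down it reaches from about 0.375 to 0.9 m from the base axis. Payload 3.1 kg.
Tool frame: the origin (TCP) lies on the centre line of the jaws, within the pads' length; the fingertips stand 8 mm ahead of it and the grasp point (between the pads) lies 11 mm behind it; z points along the fingers, y is the line along which they close (so a half turn about z gives the same grasp; the last joint's range is limited). The gripper opens to 85 mm and grips with 20 to 120 N. Pads are 22 mm wide; open, the fingers measure 114 mm over their backs; the gripper's body (76 mm by 85 mm) begins 54 mm behind the grasp point. The pads swing forward as they close: fully open they stand 13 mm farther back than shut.
Start: joints at [-1.357, 0.527, 1.433, -0, 1.181, -0.178], TCP at [0.239, -0.577, 0.239] pointing down, gripper open.
Joint ranges: [-3.08, 3.08], [-0.75, 2.2], [0.22, 2.44], [-1.43, 4.57], [0, 2.65], [-2.85, 2.85]. Speed limits (rad/s): [2.79, 2.79, 3.14, 3.14, 3.14, 3.14].

### API

Orientations are given as a unit quaternion [x, y, z, w].
In Python, from station import * gives the robot as it stands.
- The arm moves only by the tool play_rows, never from a script. Its argument "rows" is a list of rows, each a list of 3 entries, a list of its own where there are three numbers: the turn, a rotation vector about the tool's x, y, z in degrees, then the shift along the tool's x, y, z in mm, then the closure, from 0 (fully open) to 1 (shut). In form: [[[ax, ay, az], [dx, dy, dz], jaw], ...]. A call has 1 to 12 rows; each row shifts and turns the commanded pose from where the row before left it, along the tool's axes as they then stand; what a row does not reach is not made up. A row lasts 1/12 s, in which the tool goes at most 41.7 mm and 7.16 degrees, less where a joint would pass 70% of its speed; a pose out of reach is approached as far as the arm can. A call with a gripper value outside its range is refused whole. The fingers move at their own pace and stop on an object; "grip_force" is the grip in N (left out, the last holds). Time passes only in rows, so rows that do not move let the fingers close. It gives the time, the measured TCP pose, the force, the opening and the grip force at its end, in the units of the state.
- sense(): the state, without advancing time (a new reading comes with each control period).
- snapshot(name): name is "side" or "top"; returns (picture, depth): 400x640x3 uint8, red, green, blue; 400x640 float32, m along the optical axis (not along the pixel's ray), 0 where there is no reading.
- get_calibration(name): a dict with "vfov" (degrees; the focal length in pixels is half the picture's height over the tangent of half this angle, whatever the lens; pixels are square), "cx", "cy" (the principal point, pixels), "xyz" and "attitude" of the camera in the world. Camera axes: x right, y down, z forward; pixel columns grow to the right and rows downward; lengths in m; the calibration is good to about 2 mm. A picture is of the moment at which its call begins. get_calibration takes no time and is no camera call.
- sign_off(): hands the job in; it is judged then, once.
The state is a dict: "t": time; "q": joint angles; "qd": joint speeds; "tau": joint torques, N m; "tcp_pos": TCP position; "tool_rot": TCP orientation; "force": force on the tool from outside, world axes, zero at the start; "ft_torque": the same for the moment, N m; "finger_gap": opening from 0.0 (shut) to 1.0 (fully open); "gripper_force": force on a finger pad.
Only numpy, scipy, OpenCV 4.12 (cv2) and the standard library are available. Lean on these libraries where they do the work, as an engineer would, in place of code of your own. Each camera call takes 0.05 s, during which the arm holds its last target. There are 200 camera calls.

### The job

Close the spare air outlet on the stand: pick up the narrower of the two ribbed caps, set it over the nipple and press straight down until it clicks past the sprung domes, then keep pressing until it is fully home on the shoulder. Finish while still gripping the cap and pressing it down with about 10 N (do not let go, and never ram it with more than 40 N). Leave the wider cap and everything else on the desk where it is.

Things in the scene. Friction and masses are not known exactly. Their poses are not given: they have to be found in the camera images.
- cap: the narrow ribbed grey cap, loose on the desk, mouth down: 34 mm outer diameter, 38 mm high, closed flat top, about 40 g. Origin at the centre of its rim (underside), z up along its axis. Grip it round its sides, at least 10 mm above the rim, so that the fingers clear the outlet's shoulder later.
- cap_ridge (a point): on the narrow cap's axis, 3 mm above its rim, level with the crest of the snap ridge inside the mouth. The ridge is 18 mm across at the crest, with 45-degree flanks that help to centre it; the bore above it is 23 mm wide and 33 mm deep.
- wide_cap: the wider ribbed grey cap, same look, 46 mm outer diameter, 30 mm high, bore 36 mm: it belongs elsewhere and does not click into place here; leave it. Origin at the centre of its rim, z up.
- stand: fixed stand of the outlet: round dark foot 80 mm wide, tube to 47 mm high with a side thumbscrew (to 32 mm from the axis, along its +y) and a hose barb (to 32 mm, along its +x). Origin at the centre of its underside.
- outlet: fixed upright brass air outlet in the stand; its height differs each time (shoulder 58 to 78 mm above the desk). Origin at the centre of the shoulder's top face, z up. From the shoulder rises a greased nipple, 16 mm wide to 17 mm above the shoulder, then a cone to 9 mm wide at 25 mm. Cap rim on the shoulder = fully home.
- shoulder: the outlet's shoulder: a rigid brass disc 36 mm wide and 6 mm thick on which the cap's rim stops and is to be kept pressed. Origin at the centre of its top face, the same point as the outlet's.
- outlet_domes (a point): on the outlet's axis, 9.5 mm above the shoulder, level with the middle of four sprung steel domes that bulge from the nipple to 22.4 mm across. The cap's ridge meets them with the rim some 12 mm above the shoulder; the push rises to some 7 to 14 N by about 9 mm, falls off, and at about 6.5 mm the cap snaps down by itself (the click) and is free down to the shoulder.
- tweezers: thin steel tweezers lying flat, 12 x 118 x 5 mm, loose; leave it
- model_part_1: small red model part, 18 x 42 x 11 mm, loose; leave it
- model_part_2: small orange model part, 18 x 42 x 11 mm, loose; leave it
- sanding_stick_1: flat sanding stick, 18 x 130 x 4 mm, loose; leave it
- dropper_bottle: small dropper bottle, standing, 29 mm wide, 88 mm high, loose; leave it
- brush_1: thin paint brush lying flat, 7 x 152 mm, loose; leave it
- tape_roll_1: roll of masking tape lying flat, 84 mm wide, 19 mm high, loose; leave it
Not all that is in view belongs to the job. What is shaped like the cap but green or purple is not meant.

How it is judged:
By the outcome, as a careful person would: the job done as asked, in the order asked, and still so for the second after the job is handed in, while the arm keeps its last pose, push and grip.
It also fails if it takes over 51 s, if anything falls off the work surface, if the arm or the gripper's body presses on something with over 40 N, if the wrist force passes 120 N, or if a joint passes its speed limit or range.

## Working session

There is one attempt and no reset: what is moved stays moved. The work goes in short steps, Python scripts to look and compute and a tool call to move; the robot and the scene stay as the last step left them, time stands still between calls to the robot, and variables do not carry over. Pictures are saved under pics/ and viewed, at most 10 in all, crops included, and the job is handed in when it is done.

Besides the shell and the picture viewer there is one more tool, called after "Emit:" by a JSON object that holds its "method" and its "body", one argument or row to a line. play_rows: Moves the arm, as the interface text tells. Its arguments: {"type":"object","properties":{"rows":{"type":"array","items":{"type":"array"}},"grip_force":{"type":"number"}},"required":["rows"]}

```bash
mkdir -p pics
cat > h.py <<'E'
from station import *
import numpy as np, cv2
from scipy.spatial.transform import Rotation as R
def cal(n):
    c=get_calibration(n); f=200/np.tan(np.radians(c["vfov"])/2); a=np.array(c["attitude"],float)
    M=R.from_quat(a).as_matrix() if a.size==4 else (a if a.shape==(3,3) else None)
    return c,f,M,np.array(c["xyz"])
def cloud(n,d):
    c,f,M,o=cal(n); v,u=np.mgrid[0:d.shape[0],0:d.shape[1]]
    return np.stack([(u-c["cx"])/f*d,(v-c["cy"])/f*d,d],-1)@M.T+o
def ray(n,u,v,z):
    c,f,M,o=cal(n); r=M@np.array([(u-c["cx"])/f,(v-c["cy"])/f,1]); return o+r*(z-o[2])/r[2]
def proj(n,p):
    c,f,M,o=cal(n); q=M.T@(np.array(p)-o); return q[:2]/q[2]*f+[c["cx"],c["cy"]]
E
python3 - <<'E'
from h import *
for n in("top","side"):
    print(get_calibration(n)); im,d=snapshot(n); np.savez(f"{n}.npz",im=im,d=d)
    cv2.imwrite(f"pics/{n}0.png",im[:,:,::-1]); print((d==0).mean())
print(sense())
E
```

```text
{'vfov': 46.09710862100136, 'cx': 320.8210225863237, 'cy': 209.5330409833244, 'xyz': array([0.48140313, 0.11671836, 1.06146376]), 'attitude': array([ 0.71342383, -0.699889  ,  0.02163473, -0.02671648])}
0.00400390625
{'vfov': 49.188204802376504, 'cx': 320.12479287983103, 'cy': 197.66358217787186, 'xyz': array([ 0.92004875, -0.63422594,  0.92401722]), 'attitude': array([ 0.89375138,  0.23512063, -0.08970301, -0.37132213])}
0.0040390625
{'t': 0.1, 'q': array([-1.35649692e+00,  5.28388169e-01,  1.43380529e+00, -1.82802482e-05,
        1.18140312e+00, -1.78500164e-01]), 'qd': array([ 0.00122602, -0.00317688, -0.00248664,  0.00139057,  0.0007648 ,
       -0.00057152]), 'tau': array([ 5.37326378e-05, -4.43305027e+01, -1.78586358e+01, -3.17024123e-04,
        3.84742889e-03,  1.72775015e-05]), 'tcp_pos': array([ 0.23911808, -0.57674977,  0.23841237]), 'tool_rot': array([ 9.80774306e-01,  1.95142913e-01, -2.63848015e-05, -1.00164822e-03]), 'force': array([-0.44394089,  0.21052729, -0.57919408]), 'ft_torque': array([-0.06192134, -0.02850561,  0.00521034]), 'gripper_force': 0.0, 'finger_gap': 0.9986667856820175}
```

View pics/top0.png

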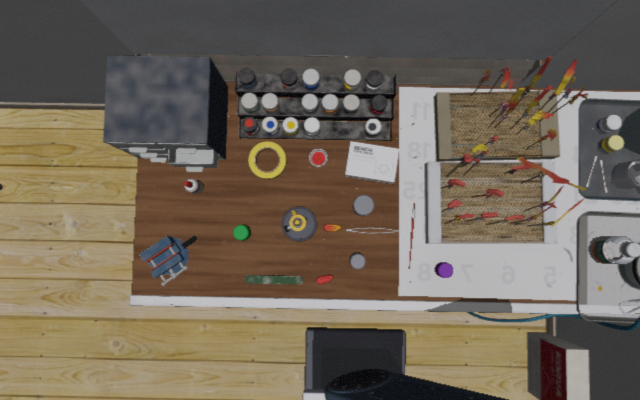

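View pics/side0.png

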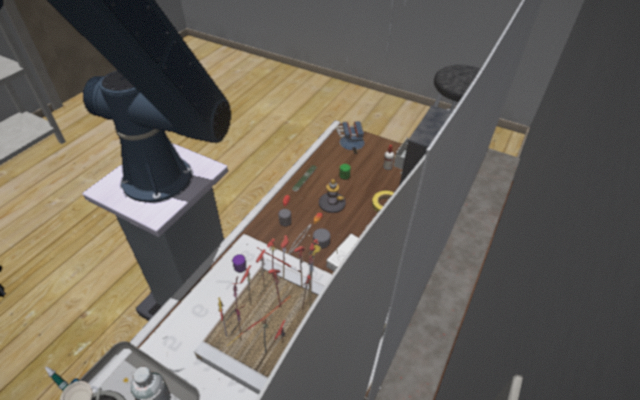

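The top view shows these possible caps: grey (358,261), smaller; grey (364,205), larger; green (241,233); purple (445,270); and a red-lidded pot at (318,158). By the description I choose the smaller grey one at (358,261). The outlet is at about (297,222). Next I measure both and check with a close crop.

```bash
cat > m.py <<'E'
from h import *
D=np.load("top.npz"); P=cloud("top",D["d"])
def fit(name,u,v,r,lo,hi):
    s=np.s_[v-r:v+r+1,u-r:u+r+1]; p=P[s].reshape(-1,3); k=(p[:,2]>lo)&(p[:,2]<hi); q=p[k]
    h=np.percentile(q[:,2],[5,50,95])
    m=np.zeros(P.shape[:2],np.uint8); m[s]=((P[s][...,2]>lo)&(P[s][...,2]<hi))
    c=max(cv2.findContours(m,cv2.RETR_EXTERNAL,cv2.CHAIN_APPROX_NONE)[0],key=cv2.contourArea); (cu,cv_),rad=cv2.minEnclosingCircle(c)
    w=ray("top",cu,cv_,h[1]); f=cal("top")[1]
    dia=2*np.sqrt(m.sum()/np.pi)*(1.0615-h[1])/f
    print(name,"z",h.round(4),"n",k.sum(),"centroid",q.mean(0).round(4),"circ",(round(cu,1),round(cv_,1),round(rad,1)),w.round(4),"dia",round(dia,4))
    return w
fit("narrow",358,261,14,.030,.06)
fit("wide",364,205,16,.022,.06)
fit("stand foot",297,222,24,.005,.2)
fit("outlet hi",297,222,18,.05,.2)
fit("nipple",297,222,18,.085,.2)
fit("desk",330,250,5,-.1,.1)
z=P[205:240,280:316,2]; print((z[::2,::2]*1000).astype(int))
S=np.load("side.npz"); 
a=cv2.resize(D["im"][190:290,270:390],None,fx=5,fy=5,interpolation=3)
b=cv2.resize(S["im"][165:250,265:365],None,fx=5,fy=5,interpolation=3)
cv2.imwrite("pics/crop_t.png",a[:,:,::-1]); cv2.imwrite("pics/crop_s.png",b[:,:,::-1])
E
python3 m.py
```

```text
narrow z [0.0339 0.0374 0.0406] n 195 centroid [0.4416 0.0441 0.0375] circ (357.2, 260.7, 7.9) [0.4418 0.0439 0.0374] dia 0.0343
wide z [0.0258 0.0291 0.0322] n 344 centroid [0.5642 0.0325 0.0291] circ (362.7, 204.9, 10.5) [0.564  0.0328 0.0291] dia 0.046
stand foot z [0.0074 0.0124 0.0833] n 967 centroid [0.5204 0.1732 0.0268] circ (298.5, 223.5, 17.7) [0.521  0.1742 0.0124] dia 0.0783
outlet hi z [0.0649 0.0687 0.0914] n 224 centroid [0.5208 0.1741 0.0736] circ (297.1, 222.3, 8.3) [0.5213 0.1741 0.0687] dia 0.0357
nipple z [0.0853 0.0892 0.094 ] n 40 centroid [0.5209 0.1742 0.0894] circ (296.5, 222.0, 3.6) [0.5211 0.1742 0.0892] dia 0.0148
desk z [-0.0042 -0.0002  0.0026] n 120 centroid [ 4.633e-01  1.027e-01 -4.000e-04] circ (330.0, 250.0, 7.1) [ 4.632e-01  1.026e-01 -2.000e-04] dia 0.0279
[[  -2    0    0   -2    3   -1    0    1    2   -1    1   -2    0    0
    -2   -2    0    3]
 [  -2    0    0    0    3    0    0    8    9   11    8    9    5    4
    -1   -1    2   -1]
 [  -2   -2    1   -1    0    9    8    8   12   11   10    9   10   11
     5   -2    0   -2]
 [   0    1
[... 714 characters left out ...]
8   65   12
    12   12   14    8]
 [   1    6   46   47   45   46   69   68   78   79   66   69   68   18
    11   14    8    9]
 [   0    7   12   45   12   13   14   67   68   66   68   67    9   13
    11    9   11    7]
 [   0   -2 1061   43    9   10   11   15   11   11   11    9   13   11
    14   10   11    8]
 [  -5    0    8   10   11   13   14   11   13   12   11   11   14   11
     7   11    5   -2]
 [  -1    3    0    6    9   10   10   11   10    8   10   12   11   13
    13    9   -1    0]
 [   1    1    0    0    5   13    9   13   11   11   11   11   13   10
    13    9    0   -2]
 [  -1    0    0    1    0    0   11    9   11    9   14   13    7    6
    -2    2   -3    0]]
```

View pics/crop_t.png

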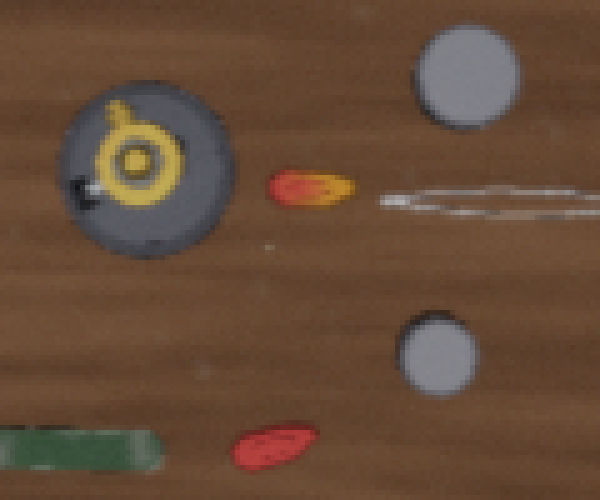

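View pics/crop_s.png

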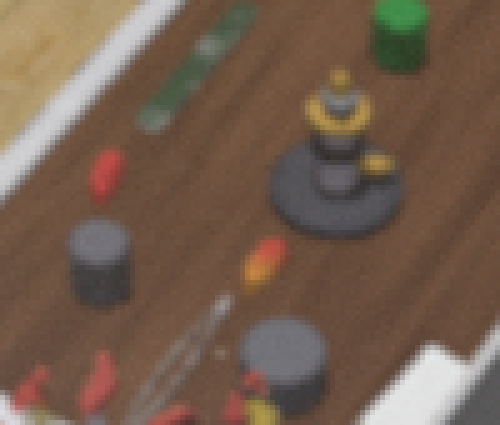

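The crops show plain grey lids: the narrow cap at crop (437,355), full-frame (357,261), and the wide one at (467,77). The brass outlet is at (137,162). The measured sizes agree with the description: 34 mm and 37 mm high, against 46 mm and 29 mm.

Cap axis ≈ (0.4416, 0.044). Outlet axis ≈ (0.521, 0.174), with the shoulder at z ≈ 0.067. Now I square the yaw to 0 and travel.

Emit:
{"method": "play_rows", "body": {
  "rows": [
    [[0, 0, 5.6], [0, 0, 0], 0],
    [[0, 0, 5.6], [0, 0, 0], 0],
    [[0, 0, 5.6], [0, 0, 0], 0],
    [[0, 0, 5.7], [0, 0, 0], 0],
    [[0, 0, 0], [12, -38, 0], 0.1],
    [[0, 0, 0], [12, -38, 0], 0.2],
    [[0, 0, 0], [12, -38, 0], 0.25],
    [[0, 0, 0], [12, -38, 0], 0.25],
    [[0, 0, 0], [12, -38, 0], 0.25],
    [[0, 0, 0], [12, -38, 0], 0.25],
    [[0, 0, 0], [12, -38, 0], 0.25],
    [[0, 0, 0], [12, -38, 0], 0.25]
  ]
}}

```text
t: 1.1
tcp_pos: [0.3352, -0.2713, 0.2391]
tool_rot: [1.0, -0.0, -0.0, -0.0]
force: [1.0, -0.3, -0.5]
finger_gap: 0.75
gripper_force: 0.0
```

Emit:
{"method": "play_rows", "body": {
  "rows": [
    [[0, 0, 0], [12, -38, 0], 0.25],
    [[0, 0, 0], [12, -38, 0], 0.25],
    [[0, 0, 0], [12, -38, 0], 0.25],
    [[0, 0, 0], [12, -38, 0], 0.25],
    [[0, 0, 0], [12, -38, 0], 0.25],
    [[0, 0, 0], [12, -38, 20], 0.25],
    [[0, 0, 0], [12, -38, 20], 0.25],
    [[0, 0, 0], [12, -38, 20], 0.25],
    [[0, 0, 0], [0, 0, 20], 0.25],
    [[0, 0, 0], [0, 0, 0], 0.25],
    [[0, 0, 0], [0, 0, 0], 0.25]
  ]
}}

```text
t: 2.02
tcp_pos: [0.4279, 0.0237, 0.1625]
tool_rot: [1.0, 0.001, -0.002, -0.0]
force: [-0.3, 0.1, 0.2]
finger_gap: 0.748
gripper_force: 0.0
```

Emit:
{"method": "play_rows", "body": {
  "rows": [
    [[0, 0, 0], [13.7, -20.3, 20], 0.25],
    [[0, 0, 0], [0, 0, 30], 0.25],
    [[0, 0, 0], [0, 0, 30], 0.25],
    [[0, 0, 0], [0, 0, 22], 0.25],
    [[0, 0, 0], [0, 0, 0], 0.25],
    [[0, 0, 0], [0, 0, 0], 0.25]
  ]
}}

```text
t: 2.52
tcp_pos: [0.4427, 0.0422, 0.0615]
tool_rot: [1.0, -0.001, -0.0, -0.0]
force: [0.2, -0.2, -0.5]
finger_gap: 0.749
gripper_force: 0.0
```

Run:
```python
from h import *
s=sense(); print(s["tcp_pos"],s["tool_rot"],s["force"])
a=snapshot("top")[0]; b=snapshot("side")[0]
a=cv2.resize(a[210:300,310:410],None,fx=4,fy=4,interpolation=3)
b=cv2.resize(b[170:260,240:340],None,fx=4,fy=4,interpolation=3)
cv2.imwrite("pics/pre.png",np.hstack([a,b])[:,:,::-1])
```

```text
[0.44266961 0.04222183 0.06150908] [ 9.99999148e-01 -1.20973804e-03 -4.88403336e-04 -4.48535478e-05] [ 0.23906169 -0.18162622 -0.47377186]
```

View pics/pre.png

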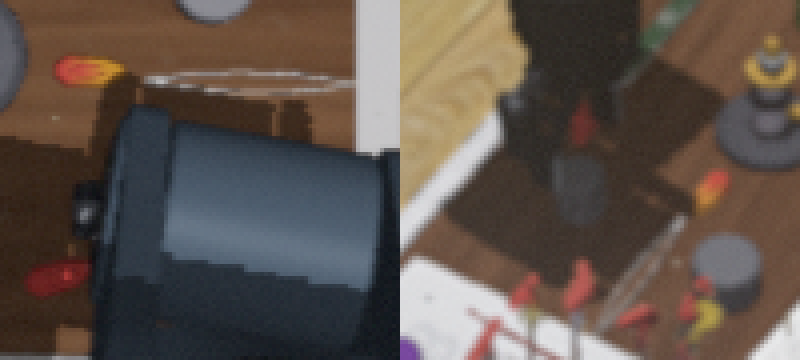

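The crop shows the gripper above the narrow cap (side half, about (580,185)). The red part at (585,120) lies outside the closing line. I descend to grasp.

Emit:
{"method": "play_rows", "body": {
  "rows": [
    [[0, 0, 0], [-1, -1.8, 14], 0.25],
    [[0, 0, 0], [0, 0, 14], 0.25],
    [[0, 0, 0], [0, 0, 12], 0.25],
    [[0, 0, 0], [0, 0, 0], 0.25],
    [[0, 0, 0], [0, 0, 0], 0.25]
  ]
}}

```text
t: 3.03
tcp_pos: [0.4424, 0.0449, 0.0224]
tool_rot: [1.0, -0.0, 0.001, 0.0]
force: [0.7, 0.1, 0.9]
finger_gap: 0.75
gripper_force: 0.0
```

Emit:
{"method": "play_rows", "body": {
  "rows": [
    [[0, 0, 0], [-0.8, 0.9, 3], 0.25],
    [[0, 0, 0], [0, 0, 0], 0.4],
    [[0, 0, 0], [0, 0, 0], 0.5],
    [[0, 0, 0], [0, 0, 0], 0.55],
    [[0, 0, 0], [0, 0, 0], 0.6],
    [[0, 0, 0], [0, 0, 0], 0.65],
    [[0, 0, 0], [0, 0, 0], 0.7],
    [[0, 0, 0], [0, 0, 0], 0.8],
    [[0, 0, 0], [0, 0, 0], 1],
    [[0, 0, 0], [0, 0, 0], 1],
    [[0, 0, 0], [0, 0, 0], 1]
  ],
  "grip_force": 50
}}

```text
t: 3.95
tcp_pos: [0.4409, 0.0444, 0.0188]
tool_rot: [1.0, 0.0, 0.0, 0.0]
force: [-0.5, -0.6, 6.6]
finger_gap: 0.391
gripper_force: 49.3
```

Emit:
{"method": "play_rows", "body": {
  "rows": [
    [[0, 0, 0], [0, 0, -10], 1],
    [[0, 0, 0], [0, 0, -25], 1],
    [[0, 0, 0], [0, 0, -30], 1],
    [[0, 0, 0], [0, 0, -30], 1],
    [[0, 0, 0], [0, 0, -25], 1],
    [[0, 0, 0], [13, -20, -10], 1],
    [[0, 0, 0], [16, -26, 0], 1],
    [[0, 0, 0], [16, -26, 0], 1],
    [[0, 0, 0], [16, -26, 0], 1],
    [[0, 0, 0], [11, -18, 0], 1],
    [[0, 0, 0], [0, 0, 0], 1],
    [[0, 0, 0], [0, 0, 0], 1]
  ]
}}

```text
t: 4.95
tcp_pos: [0.5124, 0.1612, 0.148]
tool_rot: [1.0, 0.001, -0.0, 0.0]
force: [-0.9, -0.6, -1.1]
finger_gap: 0.383
gripper_force: 49.8
```

Run:
```python
from h import *
s=sense(); print(s["tcp_pos"],s["tool_rot"],s["force"],s["finger_gap"])
a,da=snapshot("top"); b,db=snapshot("side"); np.savez("s1.npz",im=b,d=db)
t=s["tcp_pos"]; 
for h in (0,.0382): print("exp rim/top centre px side",proj("side",t+[0,0,-.0188+h]))
print("nipple top px", proj("side",[.521,.174,.092]), "shoulder",proj("side",[.521,.174,.067]))
b=cv2.resize(b[120:220,270:390],None,fx=6,fy=6,interpolation=3)
cv2.imwrite("pics/over.png",b[:,:,::-1])
```

```text
[0.5124286  0.16117189 0.14796795] [ 9.99999180e-01  1.22529783e-03 -3.35596700e-04  1.60858145e-04] [-0.88564203 -0.5982372  -1.10310767] 0.38339278468718113
exp rim/top centre px side [327.42481676 171.61167899]
exp rim/top centre px side [327.79817284 160.90851186]
nipple top px [331.94573574 179.91069859] shoulder [331.651974   186.36786743]
```

View pics/over.png

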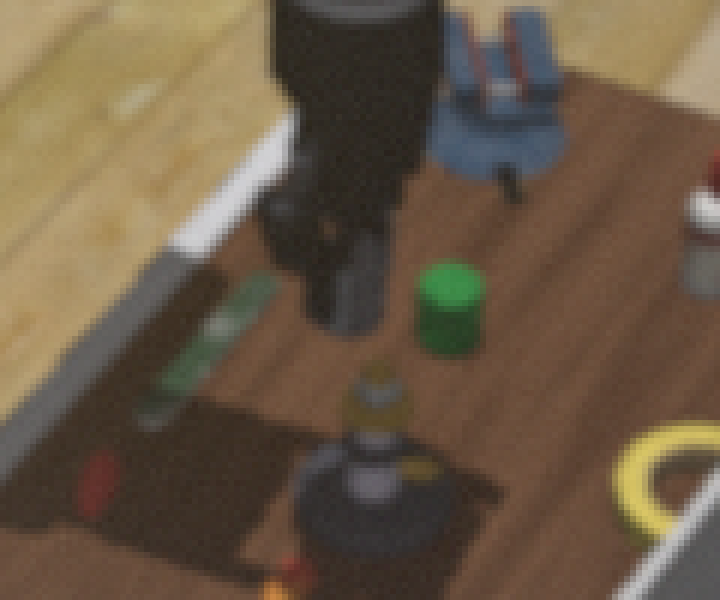

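Crop: the held cap's rim centre is at crop (343,315), upright in the jaws. The nipple tip is at (379,370) and the surroundings are untouched. I move over the outlet axis.

Emit:
{"method": "play_rows", "body": {
  "rows": [
    [[0, 0, 0], [4, -7, 0], 1],
    [[0, 0, 0], [3.9, -6.3, 0], 1],
    [[0, 0, 0], [0, 0, 0], 1],
    [[0, 0, 0], [0, 0, 10], 1],
    [[0, 0, 0], [0, 0, 10], 1],
    [[0, 0, 0], [0, 0, 0], 1],
    [[0, 0, 0], [0, 0, 0], 1]
  ]
}}

```text
t: 5.63
tcp_pos: [0.5195, 0.1734, 0.1269]
tool_rot: [1.0, -0.0, -0.002, 0.0]
force: [0.1, 0.4, -0.7]
finger_gap: 0.385
gripper_force: 49.8
```

Run:
```python
from h import *
s=sense(); print(s["tcp_pos"],s["tool_rot"],s["force"],s["finger_gap"])
b,db=snapshot("side"); np.savez("s2.npz",im=b,d=db)
t=s["tcp_pos"]
# same-camera check: points of the outlet (before) and of the held cap now, from the side depth
D0=np.load("side.npz")["d"]; P0=cloud("side",D0); P=cloud("side",db)
def st(P,c,r,lo,hi,n):
    k=(np.hypot(P[...,0]-c[0],P[...,1]-c[1])<r)&(P[...,2]>lo)&(P[...,2]<hi); q=P[k]; v,u=np.nonzero(k)
    print(n,k.sum(),"mean",q.mean(0).round(4),"u",u.min(),u.max(),u.mean().round(2),"v",v.min(),v.max(),v.mean().round(2)); return q
st(P0,(.521,.174),.03,.060,.11,"outlet shoulder+nipple")
st(P0,(.521,.174),.03,.074,.11,"nipple")
z=t[2]-.0188
st(P,t[:2],.024,z+.000,z+.011,"cap low")
st(P0,(.4416,.044),.024,.008,.03,"cap0 side")
st(P0,(.4416,.044),.024,.033,.05,"cap0 top")
print("proj cap rim",proj("side",[*t[:2],z]),"cap0 top",proj("side",[.4416,.044,.038]),"shoulder",proj("side",[.521,.1742,.067]),proj("side",[.521,.1742,.092]))
b=cv2.resize(b[150:220,290:370],None,fx=8,fy=8,interpolation=3)
cv2.imwrite("pics/over2.png",b[:,:,::-1])
```

```text
[0.51949193 0.17335231 0.12693198] [ 9.99998664e-01 -8.63327265e-05 -1.61852695e-03  2.13955537e-04] [ 0.08665922  0.43980174 -0.74128302] 0.3845604766971161
outlet shoulder+nipple 111 mean [0.526  0.1697 0.0735] u 327 338 332.58 v 179 192 186.21
nipple 43 mean [0.5258 0.171  0.0837] u 329 336 332.84 v 179 187 183.28
cap low 20 mean [0.5318 0.1631 0.113 ] u 328 338 333.8 v 176 179 177.95
cap0 side 75 mean [0.4515 0.0344 0.0184] u 279 291 285.36 v 214 224 220.41
cap0 top 92 mean [0.4449 0.042  0.0374] u 279 290 284.54 v 209 218 213.18
proj cap rim [331.55121576 175.59698487] cap0 top [283.89443379 212.13134626] shoulder [331.68505221 186.32585285] [331.97926206 179.86873207]
```

View pics/over2.png

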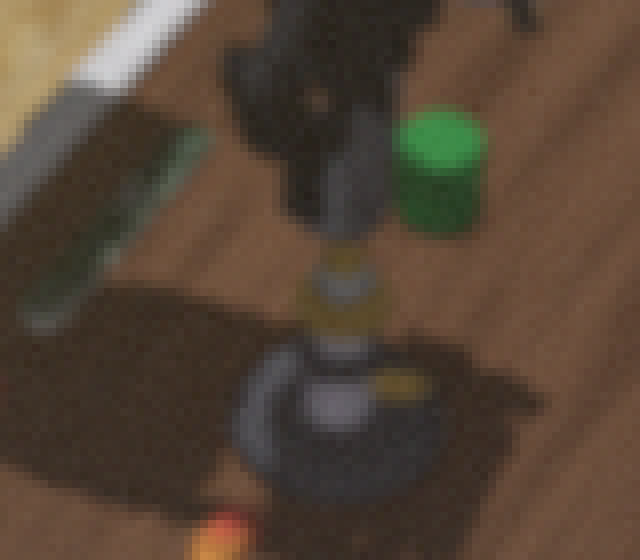

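Crop: the cap's centre column is at 340 and the nipple's at 345, so they line up to within a millimetre or so. I trim by 0.8/1.2 mm and descend gently.

Emit:
{"method": "play_rows", "body": {
  "rows": [
    [[0, 0, 0], [0.8, -1.2, 0], 1],
    [[0, 0, 0], [0, 0, 5], 1],
    [[0, 0, 0], [0, 0, 5], 1],
    [[0, 0, 0], [0, 0, 4], 1],
    [[0, 0, 0], [0, 0, 0], 1],
    [[0, 0, 0], [0, 0, 0], 1]
  ],
  "grip_force": 80
}}

```text
t: 6.18
tcp_pos: [0.5211, 0.1749, 0.1138]
tool_rot: [1.0, 0.0, -0.001, 0.0]
force: [1.0, -0.2, -0.2]
finger_gap: 0.381
gripper_force: 79.4
```

Emit:
{"method": "play_rows", "body": {
  "rows": [
    [[0, 0, 0], [0, 0, 3], 1],
    [[0, 0, 0], [0, 0, 3], 1],
    [[0, 0, 0], [0, 0, 0], 1],
    [[0, 0, 0], [0, 0, 0], 1]
  ]
}}

```text
t: 6.52
tcp_pos: [0.5213, 0.1749, 0.108]
tool_rot: [1.0, 0.0, -0.0, 0.0]
force: [-0.4, -0.0, -0.4]
finger_gap: 0.378
gripper_force: 79.4
```

Emit:
{"method": "play_rows", "body": {
  "rows": [
    [[0, 0, 0], [-0.7, 0, 2], 1],
    [[0, 0, 0], [0, 0, 2], 1],
    [[0, 0, 0], [0, 0, 0], 1],
    [[0, 0, 0], [0, 0, 0], 1]
  ]
}}

```text
t: 6.85
tcp_pos: [0.5206, 0.1749, 0.1041]
tool_rot: [1.0, 0.0, -0.0, 0.0]
force: [0.2, -0.7, -0.3]
finger_gap: 0.379
gripper_force: 79.4
```

Emit:
{"method": "play_rows", "body": {
  "rows": [
    [[0, 0, 0], [0, 0, 2], 1],
    [[0, 0, 0], [0, 0, 1.5], 1],
    [[0, 0, 0], [0, 0, 0], 1],
    [[0, 0, 0], [0, 0, 0], 1]
  ]
}}

```text
t: 7.18
tcp_pos: [0.5206, 0.1749, 0.1006]
tool_rot: [1.0, 0.0, -0.0, 0.0]
force: [0.1, 0.4, -1.2]
finger_gap: 0.375
gripper_force: 79.4
```

Emit:
{"method": "play_rows", "body": {
  "rows": [
    [[0, 0, 0], [0, 0, 1.5], 1],
    [[0, 0, 0], [0, 0, 1.5], 1],
    [[0, 0, 0], [0, 0, 0], 1],
    [[0, 0, 0], [0, 0, 0], 1]
  ]
}}

```text
t: 7.52
tcp_pos: [0.5212, 0.1751, 0.098]
tool_rot: [1.0, -0.0, 0.001, -0.0]
force: [0.8, 0.4, 2.1]
finger_gap: 0.375
gripper_force: 79.8
```

Emit:
{"method": "play_rows", "body": {
  "rows": [
    [[0, 0, 0], [0, 0, 1], 1],
    [[0, 0, 0], [0, 0, 1], 1],
    [[0, 0, 0], [0, 0, 0], 1],
    [[0, 0, 0], [0, 0, 0], 1]
  ]
}}

```text
t: 7.85
tcp_pos: [0.5214, 0.1751, 0.0966]
tool_rot: [1.0, -0.0, 0.001, -0.0]
force: [-0.2, 0.8, 5.5]
finger_gap: 0.376
gripper_force: 80.4
```

Emit:
{"method": "play_rows", "body": {
  "rows": [
    [[0, 0, 0], [0, 0, 1], 1],
    [[0, 0, 0], [0, 0, 0.5], 1],
    [[0, 0, 0], [0, 0, 0], 1],
    [[0, 0, 0], [0, 0, 0], 1]
  ]
}}

```text
t: 8.18
tcp_pos: [0.5214, 0.1752, 0.0955]
tool_rot: [1.0, 0.0, 0.001, -0.0]
force: [-0.6, 1.5, 8.1]
finger_gap: 0.378
gripper_force: 80.5
```

Emit:
{"method": "play_rows", "body": {
  "rows": [
    [[0, 0, 0], [0, 0, 1], 1],
    [[0, 0, 0], [0, 0, 0.5], 1],
    [[0, 0, 0], [0, 0, 0], 1],
    [[0, 0, 0], [0, 0, 0], 1]
  ]
}}

```text
t: 8.52
tcp_pos: [0.5213, 0.1751, 0.0935]
tool_rot: [1.0, 0.0, 0.001, -0.0]
force: [0.0, 0.2, 5.7]
finger_gap: 0.378
gripper_force: 80.3
```

Emit:
{"method": "play_rows", "body": {
  "rows": [
    [[0, 0, 0], [0, 0, 1], 1],
    [[0, 0, 0], [0, 0, 0.5], 1],
    [[0, 0, 0], [0, 0, 0], 1],
    [[0, 0, 0], [0, 0, 0], 1]
  ]
}}

```text
t: 8.85
tcp_pos: [0.5211, 0.1751, 0.0909]
tool_rot: [1.0, -0.0, 0.0, -0.0]
force: [2.1, 1.2, -2.2]
finger_gap: 0.375
gripper_force: 79.5
```

Emit:
{"method": "play_rows", "body": {
  "rows": [
    [[0, 0, 0], [0, 0, 1], 1],
    [[0, 0, 0], [0, 0, 0.5], 1],
    [[0, 0, 0], [0, 0, 0], 1],
    [[0, 0, 0], [0, 0, 0], 1]
  ]
}}

```text
t: 9.18
tcp_pos: [0.5209, 0.175, 0.0891]
tool_rot: [1.0, -0.0, 0.0, -0.0]
force: [3.1, 2.1, -6.8]
finger_gap: 0.381
gripper_force: 79.8
```

Emit:
{"method": "play_rows", "body": {
  "rows": [
    [[0, 0, 0], [0, 0, 1], 1],
    [[0, 0, 0], [0, 0, 0.5], 1],
    [[0, 0, 0], [0, 0, 0], 1],
    [[0, 0, 0], [0, 0, 0], 1]
  ]
}}

```text
t: 9.52
tcp_pos: [0.5207, 0.1748, 0.0882]
tool_rot: [1.0, 0.0, -0.0, 0.0]
force: [2.7, 0.8, -4.8]
finger_gap: 0.378
gripper_force: 79.9
```

The click shows in the force: it turned from a 5–8 N push to a pull. I continue to the shoulder.

Emit:
{"method": "play_rows", "body": {
  "rows": [
    [[0, 0, 0], [0, 0, 1], 1],
    [[0, 0, 0], [0, 0, 0.5], 1],
    [[0, 0, 0], [0, 0, 0], 1],
    [[0, 0, 0], [0, 0, 0], 1]
  ]
}}

```text
t: 9.85
tcp_pos: [0.5206, 0.1747, 0.0869]
tool_rot: [1.0, 0.0, -0.0, 0.0]
force: [0.8, 0.7, -1.3]
finger_gap: 0.381
gripper_force: 80.1
```

Emit:
{"method": "play_rows", "body": {
  "rows": [
    [[0, 0, 0], [0, 0, 1], 1],
    [[0, 0, 0], [0, 0, 0], 1],
    [[0, 0, 0], [0, 0, 0], 1]
  ]
}}

```text
t: 10.1
tcp_pos: [0.5206, 0.1747, 0.0867]
tool_rot: [1.0, 0.0, 0.0, 0.0]
force: [0.2, -0.5, 5.9]
finger_gap: 0.381
gripper_force: 81.2
```

Emit:
{"method": "play_rows", "body": {
  "rows": [
    [[0, 0, 0], [0, 0, 0.5], 1],
    [[0, 0, 0], [0, 0, 0], 1],
    [[0, 0, 0], [0, 0, 0], 1],
    [[0, 0, 0], [0, 0, 0], 1]
  ]
}}

```text
t: 10.43
tcp_pos: [0.5207, 0.1747, 0.0867]
tool_rot: [1.0, 0.0, 0.0, 0.0]
force: [-0.6, -0.1, 9.1]
finger_gap: 0.375
gripper_force: 81.6
```

Emit:
{"method": "play_rows", "body": {
  "rows": [
    [[0, 0, 0], [0, 0, 0.2], 1],
    [[0, 0, 0], [0, 0, 0], 1],
    [[0, 0, 0], [0, 0, 0], 1],
    [[0, 0, 0], [0, 0, 0], 1],
    [[0, 0, 0], [0, 0, 0], 1],
    [[0, 0, 0], [0, 0, 0], 1]
  ]
}}

```text
t: 10.93
tcp_pos: [0.5206, 0.1747, 0.0867]
tool_rot: [1.0, 0.0, 0.0, 0.0]
force: [-1.3, -0.9, 10.6]
finger_gap: 0.375
gripper_force: 81.7
```

Run:
```python
from h import *
b,db=snapshot("side"); s=sense(); print(s["tcp_pos"],s["force"],s["finger_gap"])
b=cv2.resize(b[150:240,270:370],None,fx=7,fy=6.6,interpolation=3)
cv2.imwrite("pics/home.png",b[:,:,::-1])
```

```text
[0.52066929 0.17472955 0.08670054] [-2.1418848  -0.59570538 10.55420258] 0.37775460785356113
```

View pics/home.png

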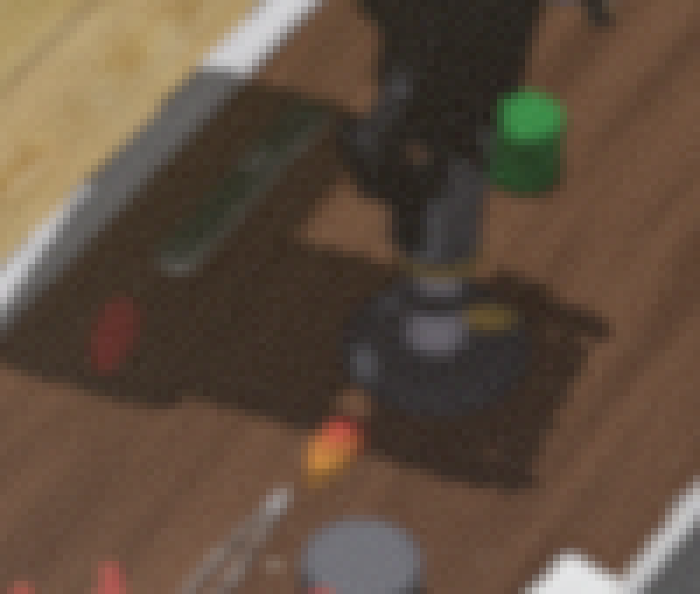

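The cap sits on the shoulder at crop (440,262), with only a thin brass edge showing and no gap. The wide cap, tweezers and parts are where they were, and the push is steady at about 10.5 N.

```bash
python3 -c "
from station import *
print(sign_off())"
```

```text
the job is handed in; nothing more can be done
None
```

The narrow cap clicked past the domes and is fully home on the shoulder, still gripped and pressed down with about 10.5 N; the job is handed in, with nothing else on the desk disturbed that I could see.

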